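# Press the bush home in a suspension link with the palm press

## Robot

A 6-joint arm with a two-finger parallel gripper is mounted at the origin on the work surface. World frame = base frame: x ahead of the robot, y to its left, z up, the work surface at z = 0. Lengths are in m, angles in rad, forces in N, time in s.
With the tool pointing down it reaches from about 0.25 to 0.8 m from the base axis. Payload 3.9 kg.
Tool frame: the origin (TCP) lies midway between the tips of the shut fingers; the grasp point (between the pads) lies 19 mm behind it; z points along the fingers, y is the line along which they close (so a half turn about z gives the same grasp; the last joint's range is limited). The gripper opens to 85 mm and grips with 20 to 120 N. Pads are 22 mm wide; open, the fingers measure 114 mm over their backs; the gripper's body (76 mm by 85 mm) begins 54 mm behind the grasp point. The pads swing forward as they close: fully open they stand 13 mm farther back than shut.
Start: joints at [-1.181, 0.26, -0.138, 1.173, 0, 1.571], TCP at [0.199, -0.486, 0.231] pointing down, gripper open.
Joint ranges: [-2.78, 2.78], [-0.83, 1.72], [-1.28, 1.37], [-1.9, 2.12], [-1.57, 1.48], [-3.14, 3.14]. Speed limits (rad/s): [2.57, 2.57, 3.14, 3.14, 3.14, 3.14].

## Interface

Orientations are given as a unit quaternion [w, x, y, z].
In Python, from workcell import env gives the robot as it stands.
- The arm moves only by the tool servo_tool, never from a script. Its argument "motion" is a list of rows, each a list of 3 entries, a list of its own where there are three numbers: the shift along the tool's x, y, z in mm, then the turn, a rotation vector about the tool's x, y, z in rad, then the finger opening in mm, from 0 to 85.4. In form: [[[dx, dy, dz], [ax, ay, az], hand], ...]. A call has 1 to 20 rows; each row shifts and turns the commanded pose from where the row before left it, along the tool's axes as they then stand; what a row does not reach is not made up. A row lasts 1/10 s, in which the tool goes at most 50 mm and 8.59 degrees, less where a joint would pass 70% of its speed; a pose out of reach is approached as far as the arm can. A call is refused whole if a number of a shift passes 50 or a number of a turn 0.15, either way. A call with a gripper value outside its range is refused whole. The fingers move at their own pace and stop on an object; the grip force is fixed at half the most. Time passes only in rows, so rows that do not move let the fingers close. It gives the time, the measured TCP pose, the force, the opening and the grip force at its end, in the units of the state.
- env.state(): the state, without advancing time (a new reading comes with each control period).
- env.get_image(name): name is "scene" or "side" or "wrist"; returns the picture (400x640x3 uint8, red, green, blue); there is no depth.
- env.get_calibration(name): a dict with "fx", "fy", "cx", "cy" (pixels), "cam_to_world" (4x4, takes a point from camera to world coordinates). Camera axes: x right, y up, looking along -z (the intrinsics and any distortion apply to the point x, -y, -z); pixel columns grow to the right and rows downward; lengths in m; the calibration is good to about 2 mm. A picture is of the moment at which its call begins: read the wrist's pose just before it. get_calibration takes no time and is no camera call; for the wrist camera it gives the pose at the moment of the call.
- env.finish_job(): hands the job in; it is judged then, once.
Trained networks look in the newest picture that a camera, given by its name, has taken for a name from the list of things; names that differ only in an ending like _2 or _b are one class to them, and where a whole thing is asked for, a point or a joint stands for the part that bears it (a point fixed in the world has none). Each returns a list of dicts, best first, with "confidence" (0 to 1); they miss things now and then, are a little off and sometimes report something else, mostly with a low value. They report only what shows in the picture. A call takes as long as a camera call.
- env.masks_of(query, camera): "pixels" (400x640 bool, what is visible of it) and "xy" ([column, row] in pixels, amid what is visible of it).
- env.spot_point(query, camera): "xy" ([column, row] in pixels: a listed point, or the origin of a listed thing).
The state is a dict: "t": time; "q": joint angles; "joint_velocities": joint speeds; "effort": joint torques, N m; "eef_pos": TCP position; "ee_rot": TCP orientation; "force": force on the tool from outside, world axes, zero at the start; "ft_torque": the same for the moment, N m; "width": opening from 0.0 (shut) to 1.0 (fully open); "finger_force": force on a finger pad.
Only numpy, scipy, OpenCV 4.12 (cv2) and the standard library are available. Lean on these libraries where they do the work, as an engineer would, in place of code of your own. Each camera call takes 0.05 s, during which the arm holds its last target. There are 200 camera calls.

## Task

Lay the blue suspension link with its proud brass bush on the bed of the green palm press, bush uppermost and centred under the ram, and let go of it. Then push the red plunger head all the way down to its stop so that the ram drives the bush home, and let the head spring back up, leaving the link lying flat on the press bed. Leave the other things on the bench alone.

Things in the scene. Friction and masses are not known exactly. Their poses are not given: they have to be found in the camera images.
- press: Green bench palm press, bolted down at a varying place and yaw. Origin: on the ram axis at table level. Column (70 mm wide, x +-35 mm) at y = +62 to +108 mm; from it an overhanging arm (50 mm wide, 105 to 140 mm above the table) reaches over the bed to y = -22 mm. The throat is open on the -y side: best put the link in from there, eye end towards the press's +y.
- bed (a point): Point on the ram axis on top of the press's flat bare steel bed, 30 mm above the table, in the middle of a flat yellow painted disc of 34 mm. Axes as the press. The bed reaches 50 mm each way along x and from y = -115 to +105 mm. A link's eye (radius 20 mm) centred here is clear of the column.
- plunger (a joint): How far the plunger is pressed, m: 0 up (at rest), 0.038 down at its stop. A vertical spring slide: about 3 N to start it, 11 N at the stop, plus about 6 N while the ram is driving the bush; it springs back up when released. The ram tip meets the bush after about 30 mm and is level with the link's upper face at the stop.
- head_top (a point): Centre of the flat top of the red round plunger head (58 mm across, 20 mm thick), 195 mm above the table when up, 157 mm when fully down. It moves with the plunger.
- ram_tip (a point): Centre of the flat lower face (30 mm across) of the steel ram, 84 mm above the table when up, 46 mm when fully down. It moves with the plunger.
- link: Blue aluminium link arm lying flat, 200 mm long, 16 mm thick, about 0.26 kg. Origin: middle of its underside; x along it, z up. Straight shank 24 mm wide from x = -75 to +70 mm; at x = +80 mm a round eye (40 mm across) with the brass bush, at x = -85 mm a plain round end (30 mm). Balances near x = +20 mm; gripped across the shank at x = -20 mm the gripper stays 100 mm from the ram axis.
- bush (a joint): How far the bush has been pushed into the eye, m: it begins at 0 to 0.0015 and is flush with the link's upper face at 0.008 (its limit). It needs about 6 N and stays where it is left.
- bush_top (a point): Centre of the upper face of the brass bush (26 mm across), on the link's x = +80 mm; at joint value 0 it is 24 mm above the link's underside, 8 mm proud of the eye. It moves with the bush.
- spray_can: Bystander: spray can with a yellow label, 64 mm across, 190 mm tall. Origin: centre of its underside.
- cleaner: Bystander: white bottle with a red cap, 76 mm across, 200 mm tall. Origin: centre of its underside.
- grease_jar: Bystander: red jar with a black lid, 80 mm across, 85 mm tall. Origin: centre of its underside.
- tape_roll: Bystander: yellow roll of tape lying flat, 100 mm across, 30 mm high. Origin: centre of its underside.
- hammer: Bystander: hammer lying on the table between robot and press. Origin: on the table under it.
- screwdriver: Bystander: screwdriver lying on the table on the right. Origin: on the table under it.
- mug: Bystander: white mug, 80 mm across, 90 mm tall. Origin: centre of its underside.

How it is judged:
By the outcome, as a careful person would: the job done as asked, in the order asked, and still so for the second after the job is handed in, with the robot touching nothing.
It also fails if it takes over 54 s, if anything falls off the work surface, if the arm or the gripper's body presses on something with over 40 N, if the wrist force passes 120 N, or if a joint passes its speed limit or range.

## Working session

There is one attempt and no reset: what is moved stays moved. The work goes in short steps, Python scripts to look and compute and a tool call to move; the robot and the scene stay as the last step left them, time stands still between calls to the robot, and variables do not carry over. Pictures are saved under pics/ and viewed, at most 11 in all, crops included, and the job is handed in when it is done.

Besides the shell and the picture viewer there is one more tool, called after "Request:" as name([rows], argument=value, ...), one row to a line, values as JSON. servo_tool: Moves the arm, as the interface text tells. Its arguments: {"type":"object","properties":{"motion":{"type":"array"}},"required":["motion"]}

```bash
mkdir -p pics; ls; cat > h.py <<'E'
import numpy as np, cv2
from workcell import env
def ray(cam,xy,C=None):
    C=C or env.get_calibration(cam); T=np.array(C["cam_to_world"])
    d=np.array([(xy[0]-C["cx"])/C["fx"],-(xy[1]-C["cy"])/C["fy"],-1.])
    d=T[:3,:3]@d; return T[:3,3],d/np.linalg.norm(d)
def at_z(cam,xy,z,C=None):
    o,d=ray(cam,xy,C); return o+d*(z-o[2])/d[2]
def tri(rs):
    A=sum(np.eye(3)-np.outer(d,d) for o,d in rs); b=sum((np.eye(3)-np.outer(d,d))@o for o,d in rs)
    p=np.linalg.solve(A,b); return p,[np.linalg.norm(np.cross(p-o,d)) for o,d in rs]
def save(cam,name):
    im=env.get_image(cam); cv2.imwrite(f"pics/{name}.png",im[:,:,::-1]); return im
E
python3 - <<'E'
from h import *
np.set_printoptions(precision=4,suppress=True)
a=save("scene","s1");b=save("side","d1")
for c in("scene","side"):
    k=env.get_calibration(c);print(c,{x:k[x] for x in k if x!="cam_to_world"},np.array(k["cam_to_world"]).round(3).tolist())
P={}
for q in("link","bush_top","head_top","bed","press","ram_tip"):
    rs=[]
    for c in("scene","side"):
        r=env.spot_point(q,c)
        print(q,c,[(np.round(x["xy"],1).tolist(),round(x["confidence"],2)) for x in r[:2]])
        if r: rs.append(ray(c,r[0]["xy"]))
    if len(rs)==2: print(tri(rs))
print(env.state())
E
```

```text
pics
scene {'fx': 479.5730847389567, 'fy': 479.5730847389567, 'cx': 330.2379394751327, 'cy': 196.3908195109638} [[-0.776, -0.543, 0.319, 0.957], [0.63, -0.666, 0.399, 0.35], [-0.004, 0.511, 0.86, 1.204], [0.0, 0.0, 0.0, 1.0]]
side {'fx': 515.2256397479667, 'fy': 515.2256397479667, 'cx': 317.97693731275933, 'cy': 208.17247079835883} [[0.978, 0.092, -0.185, 0.304], [-0.206, 0.504, -0.839, -1.328], [0.017, 0.859, 0.512, 0.854], [0.0, 0.0, 0.0, 1.0]]
link scene [([297.0, 187.8], 0.83)]
link side [([329.3, 283.7], 0.83)]
(array([ 0.5651, -0.2981, -0.009 ]), [np.float64(0.0009017375107395148), np.float64(0.0009017375107395018)])
bush_top scene [([325.4, 176.6], 0.59), ([259.7, 240.8], 0.16)]
bush_top side [([301.2, 268.2], 0.49)]
(array([ 0.4926, -0.2593,  0.0245]), [np.float64(0.005424851327359286), np.float64(0.005424851327359373)])
head_top scene [([422.8, 305.2], 0.86)]
head_top side [([303.1, 136.5], 0.85)]
(array([0.5941, 0.22  , 0.1881]), [np.float64(0.0027752794472899736), np.float64(0.0027752794472900386)])
bed scene [([413.2, 326.1], 0.76)]
bed side [([303.8, 179.4], 0.73), ([329.3, 284.3], 0.71)]
(array([0.5952, 0.2217, 0.029 ]), [np.float64(0.0007465747374281915), np.float64(0.0007465747374281835)])
press scene [([408.9, 327.2], 0.97)]
press side [([301.4, 184.8], 0.83)]
(array([0.5925, 0.2166, 0.0088]), [np.float64(0.007519654403089523), np.float64(0.007519654403089354)])
ram_tip scene []
ram_tip side [([306.8, 164.7], 0.65)]
{'t': 0.7, 'q': array([-1.181 ,  0.26  , -0.1381,  1.1727, -0.    ,  1.5708]), 'joint_velocities': array([-0.0015, -0.0006,  0.0004,  0.0017, -0.0004, -0.    ]), 'effort': array([  0.0013, -40.5477,  25.4187,   0.0009,   0.0001,   0.    ]), 'eef_pos': array([ 0.1995, -0.4856,  0.2313]), 'ee_rot': array([0.    , 0.9811, 0.1936, 0.    ]), 'force': array([-0.3061,  0.2544,  0.3557]), 'ft_torque': array([ 0.0238, -0.0103, -0.0156]), 'finger_force': 0.0, 'width': 0.9990824636592814}
```

View pics/s1.png

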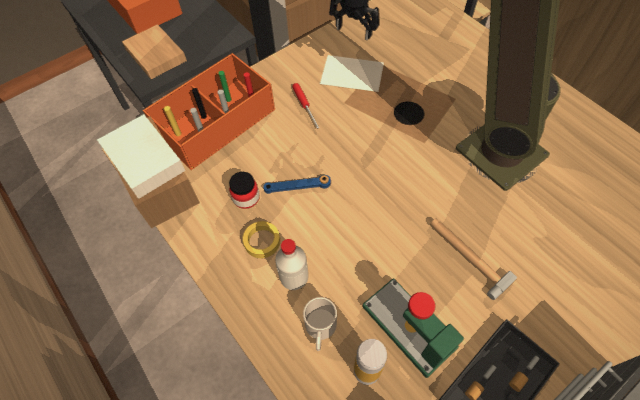

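View pics/d1.png

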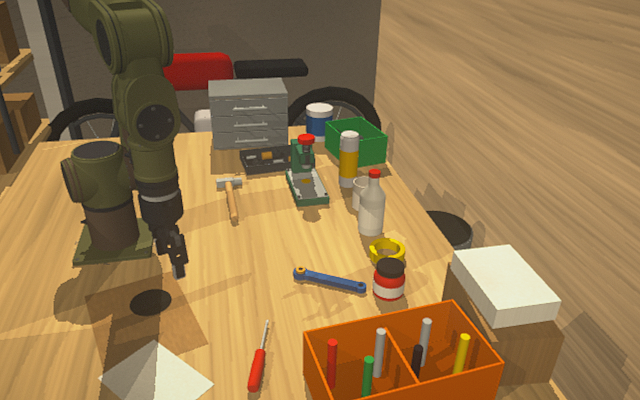

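The scene view shows the link with its bush at about (325,181) and plain end (267,189), next to the red jar at (244,190). The press is at about (412,325), its column towards (440,350). In the side view the bush is at (299,272) and the press bed at (305,185).

```bash
python3 - <<'E'
from h import *
np.set_printoptions(precision=4,suppress=True)
a=cv2.imread("pics/s1.png");b=cv2.imread("pics/d1.png")
A=cv2.resize(a[260:390,350:480],None,fx=4,fy=4,interpolation=2)[:, :400*1+120]
B=cv2.resize(b[125:215,270:340],None,fx=4,fy=4,interpolation=2)
H=max(A.shape[0],B.shape[0]);o=np.zeros((H,A.shape[1]+B.shape[1],3),np.uint8);o[:A.shape[0],:A.shape[1]]=A;o[:B.shape[0],A.shape[1]:]=B
print(o.shape);cv2.imwrite("pics/c1.png",o)
for c in("scene","side"):
    env.get_image(c)
    m=env.masks_of("link",c)[0]["pixels"]
    v,u=np.nonzero(m); P=np.array([at_z(c,(x,y),0.012)[:2] for x,y in zip(u,v)])
    (cx,cy),(w,h),an=cv2.minAreaRect(P.astype(np.float32)*1000); print(c,(cx,cy),(w,h),an,P.mean(0))
    print(cv2.boxPoints(((cx,cy),(w,h),an)))
    for q in("grease_jar","tape_roll","cleaner","mug","spray_can"):
        r=env.spot_point(q,c); print(q,at_z(c,r[0]["xy"],0)[:2] if r else None)
E
```

```text
(520, 800, 3)
scene (563.4346923828125, -298.04486083984375) (46.41645812988281, 198.0298309326172) 56.792198181152344 [ 0.563  -0.2957]
[[ 467.8793 -263.2347]
 [ 633.5688 -371.6912]
 [ 658.9901 -332.855 ]
 [ 493.3005 -224.3986]]
grease_jar [ 0.7038 -0.3572]
tape_roll [ 0.7416 -0.2213]
cleaner [ 0.7379 -0.0653]
mug [0.7595 0.0683]
spray_can [0.7476 0.2249]
side (559.2315063476562, -310.2744445800781) (57.556251525878906, 201.53262329101562) 56.08614730834961 [ 0.5605 -0.3084]
[[ 459.5512 -277.9346]
 [ 626.7986 -390.3789]
 [ 658.9119 -342.6143]
 [ 491.6644 -230.17  ]]
grease_jar [ 0.705  -0.3711]
tape_roll [ 0.7508 -0.2239]
cleaner [ 0.7426 -0.0863]
mug [0.7589 0.0558]
spray_can [0.742  0.2019]
```

View pics/c1.png

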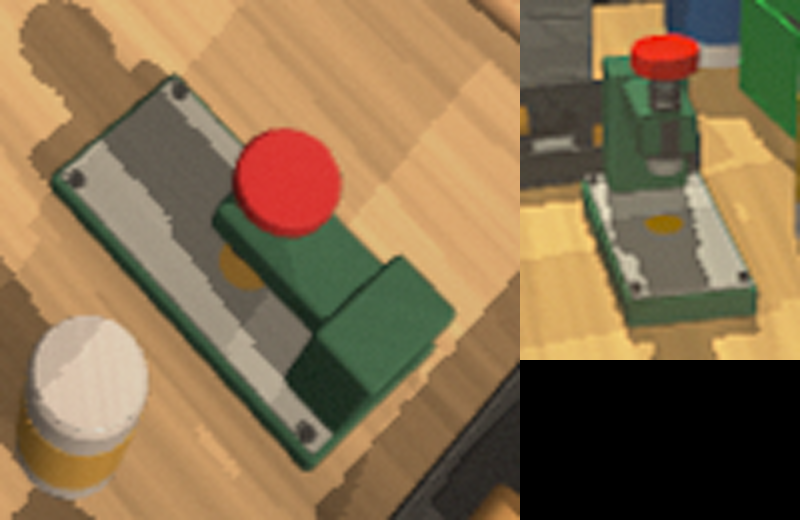

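The crop shows the head at scene (422,305), the bed's -y corners at scene (394,279) and (364,305), and its far left corner at (427,377). The same -y corners in the side view are at (297,200) and (329,197).

```bash
python3 - <<'E'
from h import *
np.set_printoptions(precision=4,suppress=True)
Q=[at_z("scene",p,.03) for p in((393.7,279.2),(363.7,305.5),(427,376.7))]
S=[at_z("side",p,.03) for p in((297,200.5),(329.5,197))]
print(Q,S)
for a,b in((Q[0],Q[1]),(S[0],S[1])): d=b-a;print("x ax",np.degrees(np.arctan2(d[1],d[0])),np.linalg.norm(d))
d=Q[2]-Q[1];print("y ax",np.degrees(np.arctan2(d[1],d[0]))-90,np.linalg.norm(d))
for s,t in(((325,181),(299,271)),((267.5,188.7),(361.5,288))): print(tri([ray("scene",s),ray("side",t)]))
st=env.state();C=env.get_calibration("wrist");T=np.array(C["cam_to_world"]);print(T)
from scipy.spatial.transform import Rotation as R
Rt=R.from_quat(st["ee_rot"][[1,2,3,0]]).as_matrix();print(Rt);print(Rt.T@(T[:3,3]-st["eef_pos"]),Rt.T@T[:3,:3],C["fx"],C["cx"],C["cy"])
E
```

```text
[array([0.5505, 0.1024, 0.03  ]), array([0.6563, 0.106 , 0.03  ]), array([0.6538, 0.3269, 0.03  ])] [array([0.5462, 0.0813, 0.03  ]), array([0.6538, 0.0849, 0.03  ])]
x ax 1.9362291351472982 0.10589558099592304
x ax 1.945449000031628 0.10769937727014972
y ax 0.6581182809718769 0.2209138091849787
(array([ 0.4925, -0.2544,  0.01  ]), [np.float64(0.0004620184453815009), np.float64(0.00046201844538146984)])
(array([ 0.6385, -0.3444,  0.0028]), [np.float64(0.00134005439790045), np.float64(0.0013400543979004086)])
[[ 0.3796  0.8842  0.2721  0.2687]
 [-0.9251  0.3628  0.1117 -0.4566]
 [ 0.0001 -0.2941  0.9558  0.3737]
 [ 0.      0.      0.      1.    ]]
[[ 0.925   0.3799  0.    ]
 [ 0.3799 -0.925  -0.    ]
 [ 0.      0.     -1.    ]]
[ 0.0751 -0.0006 -0.1424] [[-0.0003  0.9558  0.2941]
 [ 1.      0.0003  0.    ]
 [-0.0001  0.2941 -0.9558]] 308.25309421234715 321.88302765797914 203.10677760769465
```

Request:
servo_tool([
  [[20,-1,0],[0,0,0],85],
  [[35,-2,3],[0,0,0],85],
  [[35,-2,3],[0,0,0],85],
  [[35,-2,3],[0,0,0],85],
  [[35,-2,3],[0,0,0],85],
  [[35,-2,3],[0,0,0],85],
  [[35,-2,3],[0,0,0],85],
  [[35,-2,3],[0,0,0],85],
  [[35,-2,3],[0,0,0],85],
  [[35,-2,3],[0,0,0],85],
  [[35,-2,3],[0,0,0],85],
  [[35,0,0],[0,0,0],85],
  [[13,0,0],[0,0,0],85],
  [[0,0,0],[0,0,0.1],85],
  [[0,0,0],[0,0,0.14],85],
  [[0,0,0],[0,0,0.14],85],
  [[0,0,0],[0,0,0.14],85],
  [[0,0,0],[0,0,0.14],85],
  [[0,0,0],[0,0,0.14],85],
])

```text
t: 3.3
eef_pos: [0.5774, -0.3078, 0.2013]
ee_rot: [0.0, 0.978, -0.207, -0.0]
force: [0.3, 0.3, -0.2]
width: 0.993
finger_force: 0.0
```

```bash
python3 - <<'E'
from h import *
np.set_printoptions(precision=4,suppress=True)
s=env.state();print(s["t"],s["q"],s["eef_pos"],s["ee_rot"])
save("wrist","w1")
for q in("link","bush_top"):
    for r in env.spot_point(q,"wrist")[:2]: print(q,r,at_z("wrist",r["xy"],.016 if q=="link" else .023))
E
```

```text
3.3 [-0.4895  0.4982  0.1523  1.2254 -0.0005  3.0687] [ 0.5774 -0.3078  0.2013] [ 0.0001  0.9784 -0.2068 -0.0003]
link {'xy': [321.8, 190.0], 'confidence': 0.93} [ 0.5674 -0.3029  0.016 ]
link {'xy': [547.6, 263.4], 'confidence': 0.16} [ 0.3782 -0.5122  0.016 ]
bush_top {'xy': [313.0, 260.1], 'confidence': 0.81} [ 0.4965 -0.2611  0.023 ]
```

View pics/w1.png

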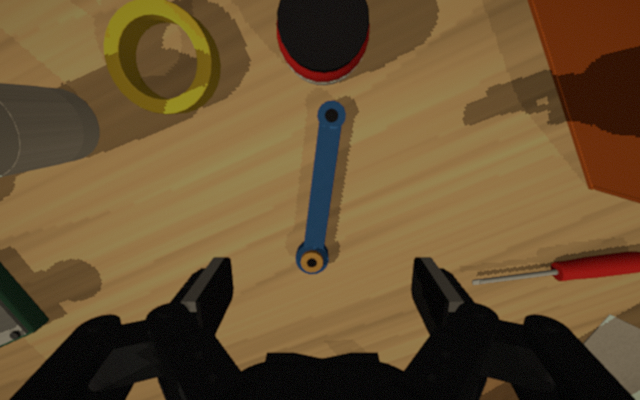

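The wrist view shows the link with its bush at about (312,262) and the plain end's hole at (331,115), the jar above it.

```bash
python3 - <<'E'
from h import *
np.set_printoptions(precision=4,suppress=True)
env.get_image("wrist")
im=cv2.imread("pics/w1.png").astype(int)
m=env.masks_of("link","wrist")[0]["pixels"].astype(np.uint8)
b,g,r=im[:,:,0],im[:,:,1],im[:,:,2]
br=(r>b+40)&(cv2.dilate(m,np.ones((5,5)))>0); v,u=np.nonzero(br[225:290,290:340]); e=(u.mean()+290,v.mean()+225)
bl=((b>r+25)); mm=(bl[100:280,270:370]).astype(np.uint8)
rows=[(y,np.nonzero(bl[y,270:370])[0]+270) for y in range(140,230,5)]
mid=np.array([[x.min()/2+x.max()/2,y] for y,x in rows if len(x)>5])
W=np.array([at_z("wrist",p,.014)[:2] for p in mid]); vx,vy,x0,y0=cv2.fitLine(W.astype(np.float32),2,0,.01,.01).ravel()
yaw=np.degrees(np.arctan2(vy,vx));print(e,len(u),"yaw",yaw,x0,y0)
for z in(.02,.024):print(at_z("wrist",e,z))
h=at_z("wrist",(331,115),.016);E=at_z("wrist",e,.0235);d=E-h;print(h,np.degrees(np.arctan2(d[1],d[0])),np.linalg.norm(d[:2]))
print(tri([ray("wrist",e),ray("scene",(325,180.5)),ray("side",(299,270.5))]))
E
```

```text
(np.float64(309.64831804281346), np.float64(258.3211009174312)) 654 yaw -30.912588 0.57434136 -0.3057239
[ 0.499  -0.2576  0.02  ]
[ 0.5008 -0.2586  0.024 ]
[ 0.6367 -0.3429  0.016 ] 148.1864415082925 0.16012473532501237
(array([ 0.493 , -0.2549,  0.0113]), [np.float64(0.001862804262204895), np.float64(0.0015429551320014121), np.float64(0.0004629170879668409)])
```

Request:
servo_tool([
  [[0,0,0],[0,0,-0.14],85],
  [[0,0,0],[0,0,-0.14],85],
  [[0,0,0],[0,0,-0.14],85],
  [[0,0,0],[0,0,-0.14],85],
  [[0,0,0],[0,0,-0.14],85],
  [[0,0,0],[0,0,-0.14],85],
  [[0,0,0],[0,0,-0.14],85],
  [[0,0,0],[0,0,-0.14],85],
  [[0,0,0],[0,0,-0.14],85],
  [[0,0,0],[0,0,-0.14],85],
  [[0,0,0],[0,0,-0.14],85],
  [[0,0,0],[0,0,-0.14],85],
  [[0,0,0],[0,0,-0.14],85],
  [[0,0,0],[0,0,-0.14],85],
  [[0,0,0],[0,0,-0.14],85],
  [[0,0,0],[0,0,-0.14],85],
  [[0,0,0],[0,0,-0.14],85],
  [[0,0,0],[0,0,-0.14],85],
  [[0,0,0],[0,0,-0.14],85],
  [[0,0,0],[0,0,-0.14],85],
])

```text
t: 5.55
eef_pos: [0.578, -0.3075, 0.2013]
ee_rot: [-0.0, 0.364, 0.932, -0.0]
force: [-0.0, 0.2, -0.6]
width: 0.999
finger_force: 0.0
```

Request:
servo_tool([
  [[0,0,0],[0,0,-0.14],85],
  [[0,0,0],[0,0,-0.14],85],
  [[0,0,0],[0,0,-0.14],85],
  [[0,0,0],[0,0,-0.14],85],
  [[0,0,0],[0,0,-0.14],85],
  [[0,0,0],[0,0,-0.14],85],
  [[0,0,0],[0,0,-0.14],85],
  [[0,0,0],[0,0,-0.14],85],
  [[0,0,0],[0,0,-0.14],85],
  [[0,0,0],[0,0,-0.14],85],
  [[0,0,0],[0,0,-0.14],85],
  [[0,0,0],[0,0,-0.14],85],
  [[0,0,0],[0,0,-0.14],85],
  [[0,0,0],[0,0,-0.14],85],
  [[0,0,0],[0,0,-0.14],85],
  [[0,0,0],[0,0,-0.14],85],
  [[0,0,0],[0,0,-0.14],85],
  [[0,0,0],[0,0,-0.14],85],
  [[0,0,0],[0,0,-0.14],85],
  [[0,0,0],[0,0,-0.14],85],
])

```text
t: 7.55
eef_pos: [0.578, -0.3074, 0.2013]
ee_rot: [0.0, 0.856, -0.517, -0.0]
force: [0.4, 0.2, -0.1]
width: 0.997
finger_force: 0.0
```

Request:
servo_tool([
  [[0,0,0],[0,0,-0.14],85],
  [[0,0,0],[0,0,-0.14],85],
  [[0,0,0],[0,0,-0.14],85],
  [[0,0,0],[0,0,-0.13],85],
  [[0,0,0],[0,0,0],85],
])

```text
t: 8.05
eef_pos: [0.578, -0.3074, 0.2013]
ee_rot: [0.0, 0.963, -0.268, -0.0]
force: [0.9, 0.4, -0.7]
width: 0.993
finger_force: 0.0
```

```bash
cat >> h.py <<'E'
from scipy.spatial.transform import Rotation as R
def go(p,yaw):
    "tool-frame shift in mm and turn about tool z to put TCP at p, tool x at yaw (deg), from here"
    s=env.state(); M=R.from_quat(s["ee_rot"][[1,2,3,0]]).as_matrix(); y=np.degrees(np.arctan2(M[1,0],M[0,0]))
    print("t",s["t"],"q",s["q"].round(3),"pos",s["eef_pos"].round(4),"yaw",y.round(2),"tilt",M[:,2].round(3))
    print("shift mm",(M.T@(np.array(p)-s["eef_pos"])*1000).round(1),"turn",np.radians(-((yaw-y+180)%360-180)).round(3))
E
python3 - <<'E'
from h import *
go((.5808,-.3092,.003),-30.9)
E
```

```text
t 8.05 q [-0.489  0.498  0.153  1.225 -0.    -3.088] pos [ 0.578  -0.3074  0.2013] yaw -31.07 tilt [-0. -0. -1.]
shift mm [3.300e+00 1.000e-01 1.983e+02] turn -0.003
```

Request:
servo_tool([
  [[3,0,10],[0,0,0],60],
  [[0,0,25],[0,0,0],60],
  [[0,0,35],[0,0,0],60],
  [[0,0,35],[0,0,0],60],
  [[0,0,35],[0,0,0],60],
  [[0,0,30],[0,0,0],60],
  [[0,0,15],[0,0,0],60],
  [[0,0,8],[0,0,0],60],
  [[0,0,4],[0,0,0],60],
  [[0,0,0],[0,0,0],60],
  [[0,0,0],[0,0,0],15],
  [[0,0,0],[0,0,0],10],
  [[0,0,0],[0,0,0],10],
  [[0,0,0],[0,0,0],10],
  [[0,0,0],[0,0,0],10],
  [[0,0,0],[0,0,0],10],
  [[0,0,0],[0,0,0],10],
])

```text
t: 9.75
eef_pos: [0.5816, -0.3095, 0.0058]
ee_rot: [0.0, 0.963, -0.268, 0.001]
force: [-1.3, 0.0, 6.2]
width: 0.255
finger_force: 61.1
```

Request:
servo_tool([
  [[0,0,-10],[0,0,0],10],
  [[0,0,-25],[0,0,0],10],
  [[0,0,-35],[0,0,0],10],
  [[0,0,-30],[0,0,0],10],
  [[0,0,-15],[0,0,0],10],
  [[0,0,0],[0,0,0.06],10],
  [[0,0,0],[0,0,0.13],10],
  [[0,0,0],[0,0,0.13],10],
  [[0,0,0],[0,0,0.13],10],
  [[0,0,0],[0,0,0.13],10],
  [[0,0,0],[0,0,0.13],10],
  [[0,0,0],[0,0,0.13],10],
  [[0,0,0],[0,0,0.1],10],
  [[0,0,0],[0,0,0.06],10],
  [[0,0,0],[0,0,0],10],
])

```text
t: 11.25
eef_pos: [0.5802, -0.3086, 0.1191]
ee_rot: [0.0, 0.717, -0.697, -0.001]
force: [0.2, 0.7, -3.7]
width: 0.262
finger_force: 60.1
```

Request:
servo_tool([
  [[-15,-1,0],[0,0,0],10],
  [[-30,-3,0],[0,0,0],10],
  [[-40,-4,0],[0,0,0],10],
  [[-40,-4,0],[0,0,0],10],
  [[-40,-4,0],[0,0,0],10],
  [[-40,-4,0],[0,0,0],10],
  [[-30,-3,0],[0,0,0],10],
  [[-15,-1,0],[0,0,0],10],
  [[0,0,0],[0,0,0],10],
])

```text
t: 12.15
eef_pos: [0.5974, -0.0558, 0.1194]
ee_rot: [0.0, 0.718, -0.696, -0.0]
force: [0.2, -1.2, -4.1]
width: 0.257
finger_force: 60.1
```

```bash
python3 - <<'E'
from h import *
np.set_printoptions(precision=4,suppress=True)
go((.5973,.1205,.042),-88.5)
I={c:save(c,c+"3") for c in("scene","side")}; save("wrist","wrist3")
for q in("bed","head_top","press","bush_top","link"):
    rs=[]
    for c in("scene","side","wrist"):
        r=env.spot_point(q,c)
        if r and r[0]["confidence"]>.3: rs.append(ray(c,r[0]["xy"])); print(q,c,np.round(r[0]["xy"],1),round(r[0]["confidence"],2))
    if len(rs)>1: print(tri(rs)[0],np.array(tri(rs)[1]))
a=cv2.resize(cv2.imread("pics/wrist3.png"),(480,300)); b=cv2.imread("pics/side3.png")[100:300,230:390]; c=cv2.imread("pics/scene3.png")[150:400,250:490]
o=np.zeros((600,800,3),np.uint8); o[:300,:480]=a; o[:400,480:800]=cv2.resize(b,None,fx=2,fy=2); o[300:600,:288]=cv2.resize(c,(288,300)); cv2.imwrite("pics/m3.png",o)
E
```

```text
t 12.15 q [-0.093  0.452 -0.148  0.971  0.    -1.696] pos [ 0.5974 -0.0558  0.1194] yaw -88.19 tilt [-0.001  0.    -1.   ]
shift mm [-176.1   -5.5   77.4] turn 0.005
bed scene [411.1 328. ] 0.55
bed side [304.4 180.7] 0.73
[0.599  0.2217 0.0231] [0.0024 0.0024]
head_top scene [423.9 305.2] 0.75
head_top side [305.2 137.2] 0.5
head_top wrist [323.5 284.9] 0.47
[0.5843 0.1234 0.1277] [0.0901 0.0921 0.1478]
press scene [409.5 325.6] 0.68
press side [302.6 188.5] 0.89
[ 0.5907  0.212  -0.0015] [0.0022 0.0022]
bush_top scene [371.1 256.1] 0.54
link scene [348.  237.2] 0.69
link side [320.2 196.3] 0.77
link wrist [321.  287.7] 0.8
[ 0.5946 -0.0362  0.1081] [0.0038 0.002  0.0031]
```

View pics/m3.png

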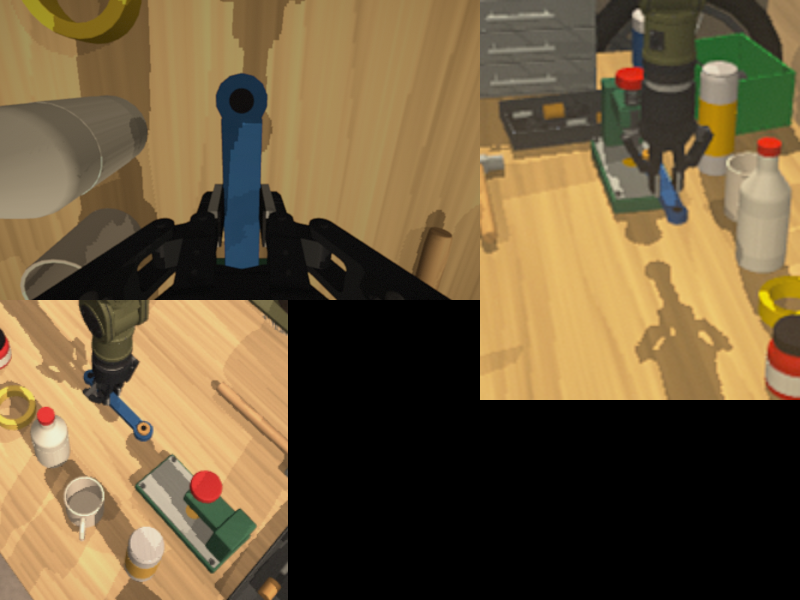

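Wrist picture (upper left): the held link's plain end hole is at full-size pixel (321,134). The link looks centred in the fingers. Scene picture: the bush is at about (370,256), pointing at the press throat.

```bash
python3 - <<'E'
from h import *
np.set_printoptions(precision=4,suppress=True)
a=cv2.imread("pics/s1.png").astype(int);b=cv2.imread("pics/d1.png").astype(int)
def red(im,x0,x1,y0,y1,th):
    s=im[y0:y1,x0:x1]; m=(s[:,:,2]>th)&(s[:,:,1]<90)&(s[:,:,0]<90)
    v,u=np.nonzero(m); return u.min()+x0,u.max()+x0,v.min()+y0,v.max()+y0,(u.mean()+x0,v.mean()+y0),len(u)
for n,im,w in(("scene",a,(395,450,285,330)),("side",b,(280,330,125,150))):
    r=red(im,*w,150);print(n,r)
    for z in(.195,.185): print(z,at_z(n,r[4],z))
def yel(im,x0,x1,y0,y1):
    s=im[y0:y1,x0:x1]; m=(s[:,:,2]>s[:,:,0]+70)&(s[:,:,1]>s[:,:,0]+40); v,u=np.nonzero(m); return (u.mean()+x0,v.mean()+y0),(u.min()+x0,u.max()+x0,v.min()+y0,v.max()+y0),len(u)
y=yel(b,294,317,174,188);print(y,at_z("side",y[0],.03))
E=at_z("scene",(370.5,256),.137);h=at_z("wrist",(321.5,133.5),.1296);d=E-h
print("eye",E,"hole",h,np.degrees(np.arctan2(d[1],d[0])),np.linalg.norm(d))
im=cv2.imread("pics/scene3.png"); A=cv2.resize(im[225:285,330:400],None,fx=5,fy=5,interpolation=2)
B=cv2.resize(cv2.imread("pics/wrist3.png")[80:380,220:420],(200,300)); o=np.zeros((300,560,3),np.uint8);o[:,:350]=A;o[:,355:555]=B;cv2.imwrite("pics/c4.png",o)
E
```

```text
scene (np.int64(410), np.int64(434), np.int64(292), np.int64(318), (np.float64(421.90485436893204), np.float64(304.84466019417476)), 515)
0.195 [0.6003 0.2184 0.195 ]
0.185 [0.5967 0.2171 0.185 ]
side (np.int64(298), np.int64(314), np.int64(133), np.int64(143), (np.float64(304.88034188034186), np.float64(137.47008547008548)), 117)
0.195 [0.5932 0.1979 0.195 ]
0.185 [0.5976 0.221  0.185 ]
((np.float64(305.74285714285713), np.float64(180.6)), (np.int64(301), np.int64(310), np.int64(179), np.int64(183)), 35) [0.5992 0.2106 0.03  ]
eye [0.5906 0.0464 0.137 ] hole [ 0.5996 -0.1226  0.1296] 93.06216539972748 0.16950030875356675
```

View pics/c4.png

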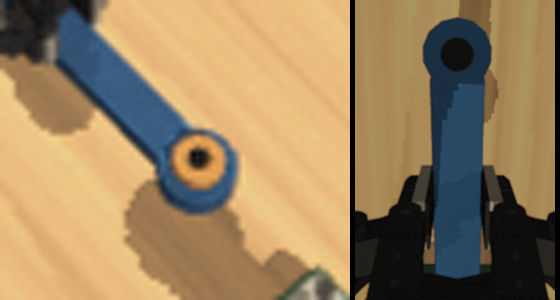

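Request:
servo_tool([
  [[0,0,-20],[0,0,0],10],
  [[0,5,-40],[0,0,0],10],
  [[-10,10,-45],[0,0,0],10],
  [[-20,20,-40],[0,0,0],10],
  [[-35,20,-35],[0,0,0],10],
  [[-40,20,-20],[0,0,0],10],
  [[-40,20,-10],[0,0,0],10],
  [[-40,20,0],[0,0,0],10],
  [[-30,10,0],[0,0,0],10],
  [[-15,5,0],[0,0,0],10],
  [[0,0,0],[0,0,0],10],
  [[0,0,0],[0,0,0],10],
])

```text
t: 14.25
eef_pos: [0.4629, 0.1658, 0.3271]
ee_rot: [0.0, 0.717, -0.697, 0.0]
force: [0.1, 0.4, -2.3]
width: 0.26
finger_force: 60.1
```

```bash
python3 - <<'E'
from h import *
np.set_printoptions(precision=4,suppress=True)
s=env.state();print(s["t"],s["eef_pos"])
C=env.get_calibration("wrist");save("wrist","w5")
import json;json.dump({k:(v if np.isscalar(v) else np.array(v).tolist()) for k,v in C.items()},open("c5.json","w"),default=float)
for q,z in(("bed",.03),("head_top",.195),("press",0),("link",.32)):
    for r in env.spot_point(q,"wrist")[:1]: print(q,np.round(r["xy"],1),round(r["confidence"],2),at_z("wrist",r["xy"],z))
E
```

```text
14.25 [0.4629 0.1658 0.3271]
bed [228.3 191.1] 0.87 [0.5997 0.2106 0.03  ]
head_top [181.3 241.1] 0.81 [0.5978 0.2167 0.195 ]
press [236.9 191.3] 0.67 [0.5955 0.2185 0.    ]
link [321.  288.7] 0.7 [0.4631 0.1861 0.32  ]
```

View pics/w5.png

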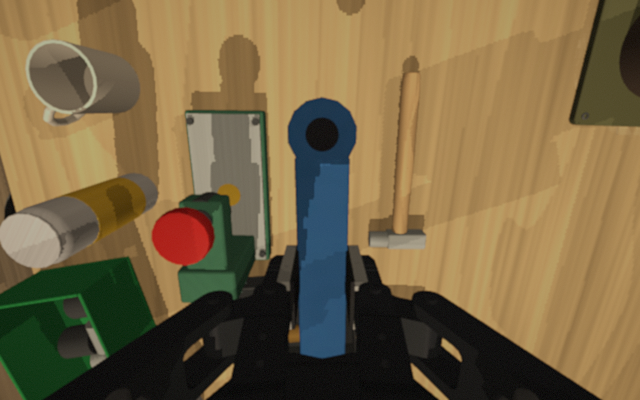

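The wrist view shows the head top at about (182,237), the yellow disc at (230,195), the bed's -y corners at (187,111) and (267,111), and the hammer clear on the right.

```bash
python3 - <<'E'
from h import *
import json
np.set_printoptions(precision=4,suppress=True)
C=json.load(open("c5.json"));im=cv2.imread("pics/w5.png").astype(int)
b,g,r=im[:,:,0],im[:,:,1],im[:,:,2]
m=(r>170)&(g<80)&(b<80); m[:,:140]=0;m[:,230:]=0;v,u=np.nonzero(m)
print("head",u.min(),u.max(),v.min(),v.max(),u.mean(),v.mean())
(x,y),(w,h),an=cv2.fitEllipse(max(cv2.findContours(m.astype(np.uint8),0,1)[0],key=len));print((x,y),(w,h))
print(at_z("",(x,y),.195,C),at_z("",(u.mean(),v.mean()),.195,C))
d=(r-b>60)&(g-b>35)&(r<230);d[:,:210]=0;d[:,250:]=0;d[:178]=0;d[212:]=0;v,u=np.nonzero(d);print("disc",u.min(),u.max(),v.min(),v.max(),len(u))
print("disc right edge x",at_z("",(u.max()+.5,195),.03,C),"front edge y",at_z("",(230,v.min()-.5),.03,C))
for p in((187,111),(267,111),(270,260),(189,196)): print(p,at_z("",p,.03,C))
B=cv2.resize(cv2.imread("pics/w5.png")[95:275,150:290],None,fx=3.3,fy=3.3,interpolation=2);cv2.imwrite("pics/c5.png",B);print(B.shape)
E
```

```text
head 152 208 217 264 181.0198906016907 240.6723023371457
(180.86251831054688, 240.50965881347656) (45.7438850402832, 54.78145217895508)
[0.5978 0.2172 0.195 ] [0.5976 0.2174 0.195 ]
disc 217 240 184 205 304
disc right edge x [0.5817 0.217  0.03  ] front edge y [0.5962 0.1999 0.03  ]
(187, 111) [0.6489 0.0997 0.03  ]
(267, 111) [0.5397 0.0966 0.03  ]
(270, 260) [0.5404 0.3225 0.03  ]
(189, 196) [0.658  0.2206 0.03  ]
(594, 462, 3)
```

View pics/c5.png

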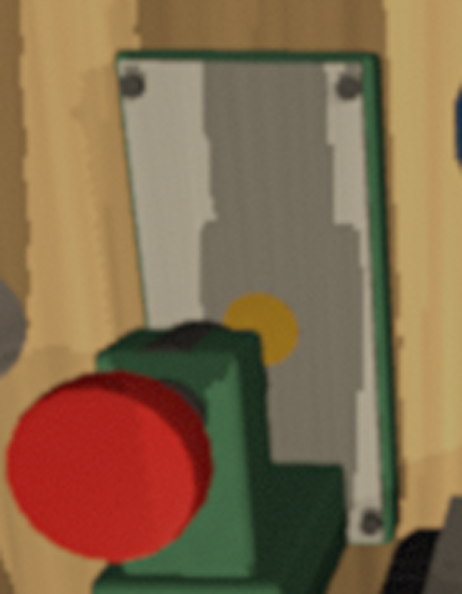

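Request:
servo_tool([
  [[15,-10,0],[0,0,0],10],
  [[35,-20,0],[0,0,0],10],
  [[40,-25,5],[0,0,0],10],
  [[40,-25,20],[0,0,0],10],
  [[35,-25,35],[0,0,0],10],
  [[20,-20,40],[0,0,0],10],
  [[10,-10,40],[0,0,0],10],
  [[0,0,40],[0,0,0],10],
  [[0,0,40],[0,0,0],10],
  [[0,0,30],[0,0,0],10],
  [[0,0,15],[0,0,0],10],
  [[0,0,0],[0,0,0],10],
  [[0,0,0],[0,0,0],10],
])

```text
t: 15.8
eef_pos: [0.6003, -0.0217, 0.0662]
ee_rot: [0.0, 0.716, -0.698, -0.0]
force: [0.9, -0.1, -2.3]
width: 0.258
finger_force: 60.1
```

```bash
python3 - <<'E'
from h import *
go((.601,.1185,.042),-88.5)
E
```

```text
t 15.8 q [-0.036  0.498 -0.223  0.85  -0.    -1.633] pos [ 0.6003 -0.0217  0.0662] yaw -88.48 tilt [-0. -0. -1.]
shift mm [-140.1   -4.4   24.2] turn 0.0
```

Request:
servo_tool([
  [[0,0,10],[0,0,0],10],
  [[0,0,10],[0,0,0],10],
  [[-10,-1,0],[0,0,0],10],
  [[-20,-1,0],[0,0,0],10],
  [[-25,-1,0],[0,0,0],10],
  [[-25,0,0],[0,0,0],10],
  [[-25,0,0],[0,0,0],10],
  [[-20,0,0],[0,0,0],10],
  [[-10,0,0],[0,0,0],10],
  [[-5,-1,0],[0,0,0],10],
  [[0,0,0],[0,0,0],10],
  [[0,0,0],[0,0,0],10],
])

```text
t: 17.0
eef_pos: [0.6003, 0.1183, 0.046]
ee_rot: [0.0, 0.716, -0.698, 0.0]
force: [0.5, 0.5, -2.8]
width: 0.26
finger_force: 60.1
```

```bash
python3 - <<'E'
from h import *
np.set_printoptions(precision=4,suppress=True)
go((.601,.1185,.037),-88.5); print(env.state()["force"])
save("side","d6");save("scene","s6")
a=cv2.imread("pics/s6.png")[270:390,350:470];b=cv2.imread("pics/d6.png")[120:210,260:350]
cv2.imwrite("pics/c6.png",np.hstack([cv2.resize(a,(395,395),interpolation=2),cv2.resize(b,(395,395),interpolation=2)]))
for q in("bush_top","link"):
  for c in("scene","side"):
    r=env.spot_point(q,c); 
    if r: print(q,c,r[0]["xy"],r[0]["confidence"],at_z(c,r[0]["xy"],.062))
E
```

```text
t 17.0 q [ 0.195  0.534 -0.218  0.819 -0.001 -1.403] pos [0.6003 0.1183 0.046 ] yaw -88.47 tilt [ 0.    -0.001 -1.   ]
shift mm [-0.2 -0.7  9. ] turn 0.001
[ 0.5207  0.4919 -2.7603]
bush_top scene [412.8, 326.3] 0.38 [0.6072 0.2249 0.062 ]
link scene [390.1, 299.9] 0.95 [0.605  0.1429 0.062 ]
link side [310.3, 190.8] 0.6 [0.589  0.0799 0.062 ]
```

View pics/c6.png

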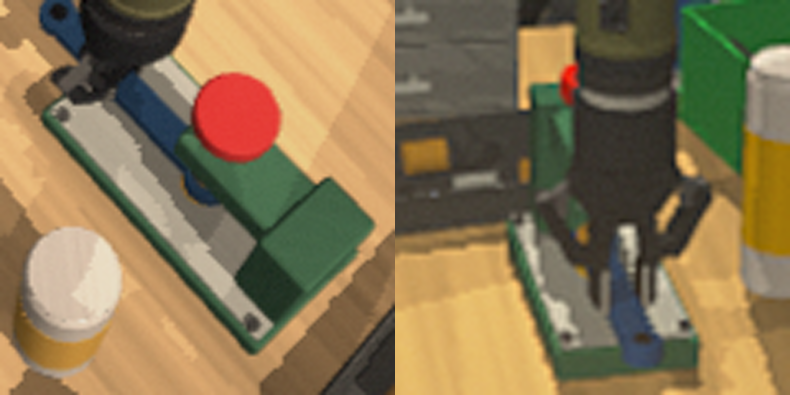

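The scene crop shows the eye under the ram with a sliver of its left edge at crop (205,200). The side view shows the shank flat along the bed, hidden further in by the gripper.

Request:
servo_tool([
  [[0,-0.7,4],[0,0,0],10],
  [[0,0,4],[0,0,0],10],
  [[0,0,2],[0,0,0],10],
  [[0,0,0],[0,0,0],10],
  [[0,0,0],[0,0,0],10],
])

```text
t: 17.8
eef_pos: [0.6007, 0.119, 0.0358]
ee_rot: [0.0, 0.717, -0.697, -0.0]
force: [-0.3, -1.0, -2.5]
width: 0.261
finger_force: 60.2
```

Request:
servo_tool([
  [[0,0,1],[0,0,0],10],
  [[0,0,1],[0,0,0],10],
  [[0,0,0],[0,0,0],10],
])

```text
t: 18.1
eef_pos: [0.6009, 0.119, 0.0357]
ee_rot: [-0.0, 0.717, -0.697, 0.0]
force: [-3.5, -1.4, 9.1]
width: 0.261
finger_force: 61.6
```

Request:
servo_tool([
  [[0,0,-1],[0,0,0],30],
  [[0,0,0],[0,0,0],50],
  [[0,0,0],[0,0,0],60],
  [[0,0,0],[0,0,0],60],
  [[0,0,0],[0,0,0],60],
  [[0,0,-10],[0,0,0],60],
  [[0,0,-25],[0,0,0],60],
  [[0,0,-35],[0,0,0],60],
  [[0,0,-40],[0,0,0],60],
  [[0,0,-40],[0,0,0],60],
  [[0,0,-35],[0,0,0],60],
  [[0,40,-25],[0,0,0],40],
  [[0,40,-10],[0,0,0],10],
  [[0,45,0],[0,0,0],0],
  [[0,40,0],[0,0,0],0],
  [[0,0,0],[0,0,0],0],
])

```text
t: 19.7
eef_pos: [0.4298, 0.1136, 0.2555]
ee_rot: [0.002, 0.717, -0.697, -0.001]
force: [0.7, -0.1, 0.1]
width: -0.005
finger_force: 0.0
```

```bash
python3 - <<'E'
from h import *
np.set_printoptions(precision=4,suppress=True)
s=env.state();print(s["t"],s["eef_pos"],s["width"])
C=env.get_calibration("wrist")
for c in("side","scene","wrist"):save(c,c+"7")
for q,z in(("bush_top",.053),("link",.046),("head_top",.195),("bed",.03)):
  for c in("scene","side","wrist"):
    r=env.spot_point(q,c)
    if r: print(q,c,np.round(r[0]["xy"],1),round(r[0]["confidence"],2),at_z(c,r[0]["xy"],z))
b=cv2.imread("pics/side7.png")[125:210,265:350];w=cv2.imread("pics/wrist7.png");a=cv2.imread("pics/scene7.png")[285:355,375:445]
o=np.zeros((600,800,3),np.uint8);o[:340,:340]=cv2.resize(b,(340,340),interpolation=2);o[:340,345:685]=cv2.resize(a,(340,340),interpolation=2);o[345:595,:400]=cv2.resize(w,(400,250));cv2.imwrite("pics/c7.png",o)
E
```

```text
19.7 [0.4298 0.1136 0.2555] -0.0047082392029387885
bush_top side [305.9 174.1] 0.59 [0.6003 0.2143 0.053 ]
bush_top wrist [190.8 255.2] 0.81 [0.5966 0.2177 0.053 ]
link scene [263.3 242. ] 0.73 [ 0.7537 -0.1898  0.046 ]
link side [259.4 354.5] 0.72 [ 0.3552 -0.5612  0.046 ]
link wrist [188.5 188.5] 0.87 [0.5928 0.1342 0.046 ]
head_top scene [421.6 300.7] 0.98 [0.5943 0.2114 0.195 ]
head_top side [306.4 137.1] 0.52 [0.5986 0.2001 0.195 ]
head_top wrist [112.5 333.4] 0.83 [0.5985 0.2139 0.195 ]
bed wrist [194.5 240.1] 0.92 [0.5982 0.2073 0.03  ]
```

View pics/c7.png

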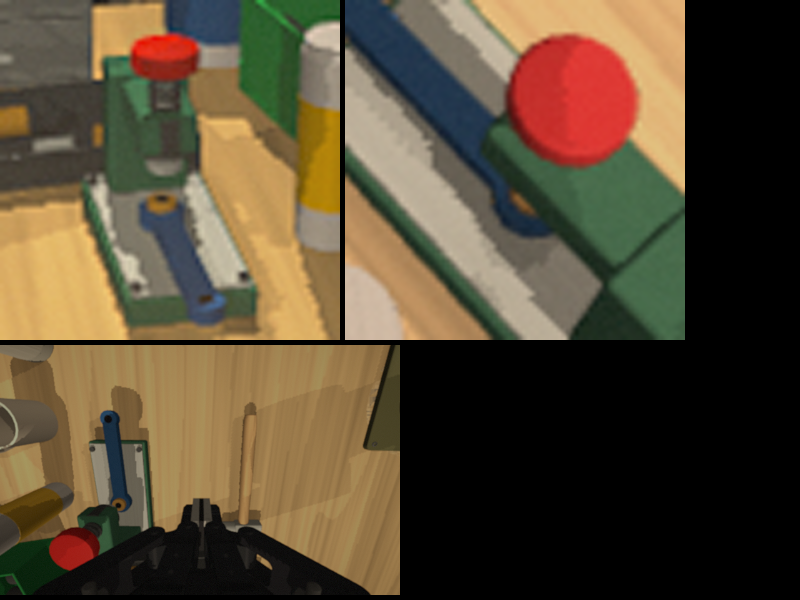

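The bush sits centred below the ram (side pixel (305,175)), and the scene crop shows the brass bush just beside the arm. The network reading from the wrist puts it within about 2 mm of the axis. Next is the head.

Request:
servo_tool([
  [[-10,-15,0],[0,0,0],0],
  [[-20,-35,0],[0,0,0],0],
  [[-25,-40,0],[0,0,0],0],
  [[-20,-35,0],[0,0,0],0],
  [[-15,-30,0],[0,0,0],0],
  [[-10,-16,0],[0,0,0],0],
  [[0,0,15],[0,0,0],0],
  [[0,0,15],[0,0,0],0],
  [[0,0,10],[0,0,0],0],
  [[0,0,0],[0,0,0],0],
])

```text
t: 21.45
eef_pos: [0.6031, 0.2187, 0.2131]
ee_rot: [0.002, 0.717, -0.697, -0.001]
force: [0.4, 1.1, -0.1]
width: -0.002
finger_force: 0.0
```

Request:
servo_tool([
  [[0,5,5],[0,0,0],0],
  [[0,0,8],[0,0,0],0],
  [[0,0,5],[0,0,0],0],
  [[0,0,5],[0,0,0],0],
  [[0,0,5],[0,0,0],0],
  [[0,0,5],[0,0,0],0],
  [[0,0,5],[0,0,0],0],
  [[0,0,5],[0,0,0],0],
  [[0,0,4],[0,0,0],0],
  [[0,0,3],[0,0,0],0],
  [[0,0,2],[0,0,0],0],
  [[0,0,0],[0,0,0],0],
  [[0,0,0],[0,0,0],0],
])

```text
t: 22.75
eef_pos: [0.5991, 0.219, 0.1645]
ee_rot: [-0.001, 0.717, -0.697, 0.0]
force: [-3.4, -2.0, 8.6]
width: 0.001
finger_force: 4.6
```

Request:
servo_tool([
  [[0,0,2],[0,0,0],0],
  [[0,0,2],[0,0,0],0],
  [[0,0,2],[0,0,0],0],
  [[0,0,2],[0,0,0],0],
  [[0,0,0],[0,0,0],0],
  [[0,0,0],[0,0,0],0],
])

```text
t: 23.35
eef_pos: [0.5991, 0.219, 0.1576]
ee_rot: [-0.001, 0.717, -0.697, 0.0]
force: [-5.7, -2.2, 14.4]
width: -0.001
finger_force: 7.1
```

Request:
servo_tool([
  [[0,0,1.5],[0,0,0],0],
  [[0,0,1.5],[0,0,0],0],
  [[0,0,0],[0,0,0],0],
  [[0,0,0],[0,0,0],0],
])

```text
t: 23.75
eef_pos: [0.5992, 0.219, 0.157]
ee_rot: [-0.002, 0.717, -0.697, 0.001]
force: [-8.1, -4.3, 25.3]
width: 0.002
finger_force: 12.3
```

At the stop: the force rises and z holds at 0.157. One more nudge, then release and go clear.

Request:
servo_tool([
  [[0,0,1],[0,0,0],0],
  [[0,0,0],[0,0,0],0],
  [[0,0,0],[0,0,0],0],
  [[0,0,-5],[0,0,0],0],
  [[0,0,-8],[0,0,0],0],
  [[0,0,-8],[0,0,0],0],
  [[0,0,-8],[0,0,0],0],
  [[0,0,-8],[0,0,0],0],
  [[0,0,-15],[0,0,0],0],
  [[0,0,-25],[0,0,0],0],
  [[0,0,-25],[0,0,0],0],
  [[10,25,0],[0,0,0],0],
  [[20,40,0],[0,0,0],0],
  [[25,45,0],[0,0,0],0],
  [[25,45,0],[0,0,0],0],
  [[15,25,0],[0,0,0],0],
  [[0,0,0],[0,0,0],0],
])

```text
t: 25.45
eef_pos: [0.4205, 0.1187, 0.2529]
ee_rot: [0.001, 0.716, -0.698, -0.0]
force: [0.6, 0.6, -0.3]
width: 0.001
finger_force: 0.0
```

```bash
python3 - <<'E'
from h import *
np.set_printoptions(precision=4,suppress=True)
s=env.state();print(s["t"],s["eef_pos"],s["force"])
for c in("side","wrist","scene"):save(c,c+"8")
for q,z in(("bush_top",.046),("link",.046),("head_top",.195),("ram_tip",.084)):
  for c in("side","wrist"):
    r=env.spot_point(q,c)
    if r: print(q,c,np.round(r[0]["xy"],1),round(r[0]["confidence"],2),at_z(c,r[0]["xy"],z))
b=cv2.imread("pics/side8.png")[125:210,265:350];w=cv2.imread("pics/wrist8.png");a=cv2.imread("pics/scene8.png")
o=np.zeros((600,800,3),np.uint8);o[:340,:340]=cv2.resize(b,(340,340),interpolation=2);o[:250,345:745]=cv2.resize(a,(400,250));o[345:595,:400]=cv2.resize(w,(400,250));o[255:595,405:745]=cv2.resize(w[150:320,130:300],(340,340));cv2.imwrite("pics/c8.png",o)
E
```

```text
25.45 [0.4205 0.1187 0.2529] [ 0.6197  0.6021 -0.2896]
bush_top wrist [182.3 249.5] 0.64 [0.5967 0.2192 0.046 ]
link side [307.8 193.3] 0.59 [0.5836 0.0934 0.046 ]
link wrist [185.5 238.5] 0.19 [0.5906 0.204  0.046 ]
head_top side [304.6 133.1] 0.79 [0.599 0.234 0.195]
ram_tip side [306.8 164.6] 0.55 [0.6051 0.2238 0.084 ]
ram_tip wrist [163.  266.9] 0.68 [0.6009 0.222  0.084 ]
```

View pics/c8.png

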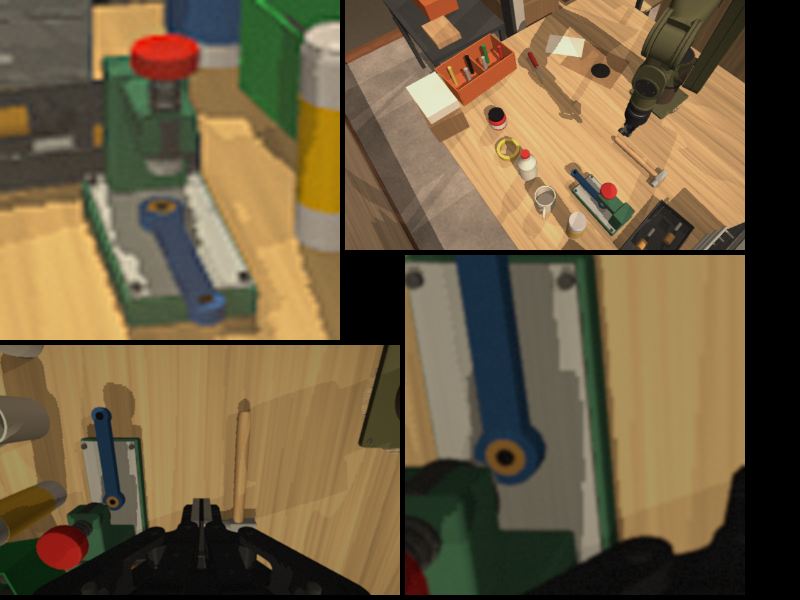

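The bush is now flush with the eye (side pixel (305,177), previously proud). The head is back up, the link lies flat under the ram, the bystanders have not moved, and the robot is clear.

```bash
python3 -c "
from workcell import env
print(env.finish_job())"
```

```text
the job is handed in; nothing more can be done
None
```

The link lies flat on the press bed with its bush pressed flush and centred to about 2 mm under the ram. The head has sprung back up, and the job was handed in at about 25.5 s of robot time; no verdict was returned.

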